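# Stack the poker chip tray onto the lower tray by feel

### The job

Pick up the loaded poker chip tray by its handle bar, keep it level so that no chip spills, and lower it gently, long sides parallel, onto the grey lower tray in the wooden cradle, feeling along until the four lugs under its corners drop into the lower tray's sockets. Keep hold of it until it is fully home and level, then let go and move away; do not bump or press hard, and leave the other things on the table where they are.

Things in the scene. Friction and masses are not known exactly. Their poses are not given: they have to be found in the camera images.
- tray: Loose upper chip tray, grey plastic, 120 mm (x) by 160 mm (y, long side), two rows of chips lying in it, 0.5 to 0.8 kg. Origin: centre of the plane of its lugs' feet, z up; it starts standing on its lugs. Flat underside at z = 10 mm, rim 37, chip tops 54, top of handle 95 mm. Turned half round it is the same.
- cradle: Fixed wooden cradle, 150 mm (x) by 296 mm (y), rim 34 mm high; origin at the centre of its underside, z up. In it stands the grey lower tray, 132 by 236 mm, parallel and centred in x, but shifted 6 to 40 mm towards the cradle's open +y end: this shift differs each time, is not in any pose given, and must be seen or felt. It is stuck fast (80 N to shift it).
- can: upright aluminium drink can, 58 mm wide, 115 mm tall; a bystander, to be left where it is. Origin at the centre of its underside.
- tumbler: clear glass tumbler, 72 mm wide, 90 mm tall; a bystander, to be left where it is. Origin at the centre of its underside.
- dice_cup: grey dice cup, 80 mm wide, 100 mm tall; a bystander, to be left where it is. Origin at the centre of its underside.
- chalk: small pale cube of cue chalk with a blue dot on top, 23 mm; a bystander, to be left where it is. Origin at the centre of its underside.
- cards: closed cardboard box of playing cards, 64 x 90 x 19 mm; a bystander, to be left where it is. Origin at the centre of its underside.
- die: white die, 18 mm; a bystander, to be left where it is. Origin at the centre of its underside.
- tray_grip (a point): Middle of the tray's wooden handle bar, 86 mm straight above the tray's origin, over the centre of mass. The bar runs along the tray's y (post at y = +-72 mm at each end), is 14 mm thick in x and 18 mm high, free beneath for 23 mm. Pinch it across x.
- tray_lug (a point): Foot of one of four round lugs under the tray's corners, at x = +-48, y = +-66 mm of the tray. A lug is 14 mm across and 10 mm long, its foot bevelled to 12 mm over the last 2 mm.
- rail_level (a point): Point over the cradle's origin at 62 mm, the height of the lower tray's two flat rails (34 mm wide, at x = +-48 mm, 236 mm long in y; sunken between). Lugs standing on the rails put the tray's origin at this height. Pressed with a few newtons and slid along y, they catch in the sockets. Over 45 N of tray on lower tray is too hard.
- home (a point): Point over the cradle's origin at 52 mm: height of the upper tray's origin when fully home, its underside on the rails. Each rail has two sockets, 20 mm (x) by 17 mm (y), 14 mm deep, mouths with plain square edges, at y = +-66 mm from the lower tray's own middle (not the cradle's).

How it is judged:
By the outcome, as a careful person would: the job done as asked, in the order asked, and still so for the second after the job is handed in, with the robot touching nothing.
It also fails if it takes over 58 s, if anything falls off the work surface, if the arm or the gripper's body presses on something with over 40 N, if the wrist force passes 120 N, or if a joint passes its speed limit or range.

### The arm

A 6-joint arm with a two-finger parallel gripper is mounted at the origin on the work surface. World frame = base frame: x ahead of the robot, y to its left, z up, the work surface at z = 0. Lengths are in m, angles in rad, forces in N, time in s.
With the tool pointing down it reaches from about 0.3 to 0.75 m from the base axis. Payload 8.5 kg.
Tool frame: the origin (TCP) lies at the very end of the fingers, on their centre line; the grasp point (between the pads) lies 19 mm behind it; z points along the fingers, y is the line along which they close (so a half turn about z gives the same grasp; the last joint's range is limited). The gripper opens to 85 mm and grips with 20 to 120 N. Pads are 22 mm wide; open, the fingers measure 114 mm over their backs; the gripper's body (76 mm by 85 mm) begins 54 mm behind the grasp point. The pads swing forward as they close: fully open they stand 13 mm farther back than shut.
Start: joints at [1.119, 0.381, 1.297, -0, 1.464, -0.215], TCP at [0.129, 0.535, 0.231] pointing down, gripper open.
Joint ranges: [-3.11, 3.11], [-0.89, 2.33], [0.22, 2.48], [-1.42, 4.56], [0.17, 2.85], [-2.88, 2.88]. Speed limits (rad/s): [2.39, 2.39, 3.14, 3.14, 3.14, 3.14].

### API

Orientations are given as a unit quaternion [w, x, y, z].
In Python, from rig import sense, get_image, calibration, finish_job, recognise, tip_of gives the robot as it stands.
- The arm moves only by the shell command python3 -m creep 'ROWS' [FORCE]. ROWS is JSON, a list of rows, each an object of numbers: "dx", "dy", "dz": the shift along the tool's x, y, z in cm; "roll": the turn about the tool's z in degrees; "fingers": the opening, from -1 (shut) to 1 (fully open). A call has 1 to 12 rows; each row is the pose to reach, as a shift and turn from the pose commanded when the call began, along the tool's axes at that moment; what a row does not reach only later rows make up. A row lasts 1/12 s, in which the tool goes at most 41.7 mm and 7.16 degrees, less where a joint would pass 70% of its speed; a pose out of reach is approached as far as the arm can. A call with a gripper value outside its range is refused whole. The fingers move at their own pace and stop on an object; FORCE is the grip in N (left out, the last holds). Time passes only in rows, so rows that repeat a pose let the fingers close. It gives the time, the measured TCP pose, the force, the opening and the grip force at its end, in the units of the state.
- sense(): the state, without advancing time (a new reading comes with each control period).
- get_image(name): name is "scene" or "top"; returns (picture, depth): 400x640x3 uint8, blue, green, red; 400x640 float32, m along the optical axis (not along the pixel's ray), 0 where there is no reading.
- calibration(name): a dict with "K" (3x3 intrinsics, pixels), "dist" ([k1, k2, p1, p2, k3] as OpenCV has them; the pictures are not rectified), "extrinsics" (4x4, takes a point from camera to world coordinates). Camera axes: x right, y down, z forward; pixel columns grow to the right and rows downward; lengths in m; the calibration is good to about 2 mm. A picture is of the moment at which its call begins. calibration takes no time and is no camera call.
- finish_job(): hands the job in; it is judged then, once.
Trained networks look in the newest picture that a camera, given by its name, has taken for a name from the list of things; names that differ only in an ending like _2 or _b are one class to them, and where a whole thing is asked for, a point or a joint stands for the part that bears it (a point fixed in the world has none). Each returns a list of dicts, best first, with "score" (0 to 1); they miss things now and then, are a little off and sometimes report something else, mostly with a low value. They report only what shows in the picture. A call takes as long as a camera call.
- recognise(target, camera): "point" ([column, row] in pixels, amid what is visible of it).
- tip_of(target, camera): "point" ([column, row] in pixels: a listed point, or the origin of a listed thing).
The state is a dict: "t": time; "joint_pos": joint angles; "joint_vel": joint speeds; "effort": joint torques, N m; "ee_pos": TCP position; "tool_rot": TCP orientation; "ft_force": force on the tool from outside, world axes, zero at the start; "wrist_torque": the same for the moment, N m; "opening": finger opening in m; "finger_force": force on a finger pad.
Only numpy, scipy, OpenCV 4.12 (cv2) and the standard library are available. Lean on these libraries where they do the work, as an engineer would, in place of code of your own. Each camera call takes 0.05 s, during which the arm holds its last target. There are 200 camera calls.

## Working session

There is one attempt and no reset: what is moved stays moved. The work goes in short steps, Python scripts to look and compute and a shell command to move; the robot and the scene stay as the last step left them, time stands still between calls to the robot, and variables do not carry over. Pictures are saved under pics/ and viewed, at most 10 in all, crops included, and the job is handed in when it is done.

```bash
mkdir -p pics; cat > h.py <<'E'
import numpy as np, cv2
from rig import *
def cal(n):
    c=calibration(n); return np.array(c["K"],float),np.array(c["dist"],float),np.array(c["extrinsics"],float)
def ray(n,p):
    K,d,T=cal(n); u=cv2.undistortPoints(np.array([[p]],float),K,d)[0,0]
    v=T[:3,:3]@np.array([u[0],u[1],1]); return T[:3,3],v
def at_z(n,p,z):
    o,v=ray(n,p); return o+v*(z-o[2])/v[2]
def tri(a,pa,b,pb):
    o1,v1=ray(a,pa);o2,v2=ray(b,pb)
    s=np.linalg.lstsq(np.c_[v1,-v2],o2-o1,rcond=None)[0]
    return (o1+s[0]*v1+o2+s[1]*v2)/2, np.linalg.norm(o1+s[0]*v1-o2-s[1]*v2)
def cloud(n,D):
    K,d,T=cal(n); h,w=D.shape; g=np.stack(np.meshgrid(np.arange(w),np.arange(h)),-1).reshape(-1,1,2).astype(float)
    u=cv2.undistortPoints(g,K,d)[:,0]; P=np.c_[u,np.ones(len(u))]*D.reshape(-1,1)
    return (P@T[:3,:3].T+T[:3,3]).reshape(h,w,3)
E
python3 - <<'E'
from h import *
np.set_printoptions(precision=4,suppress=True)
for n in("scene","top"):
    im,D=get_image(n); cv2.imwrite(f"pics/{n}0.png",im); np.savez(f"{n}0.npz",im=im,D=D)
    print(n,cal(n)[2])
    for t in("tray","cradle","can","tumbler","dice_cup","chalk","cards","die"): print(t,[(np.round(r["point"],1),round(r["score"],2)) for r in recognise(t,n)[:2]])
    for t in("tray","cradle","tray_grip","tray_lug","rail_level","home"): print('tip',t,[(np.round(r["point"],1),round(r["score"],2)) for r in tip_of(t,n)[:4]])
s=sense(); print(s["t"],s["ee_pos"],s["tool_rot"],s["ft_force"])
E
```

```text
scene [[-0.3012  0.6396 -0.7072  1.1663]
 [ 0.9535  0.1914 -0.233   0.2482]
 [-0.0137 -0.7445 -0.6675  0.6761]
 [ 0.      0.      0.      1.    ]]
tray [(array([404.8, 233.6]), 0.87)]
cradle []
can [(array([305.7, 185.5]), 0.9)]
tumbler [(array([314.9, 301. ]), 0.72)]
dice_cup [(array([207.7, 263.1]), 0.97)]
chalk [(array([279.7, 245.8]), 0.64)]
cards [(array([431.7, 177.2]), 0.74), (array([305.4, 184.1]), 0.34)]
die []
tip tray [(array([398.3, 240.6]), 0.79)]
tip cradle [(array([206.3, 196.8]), 0.82)]
tip tray_grip [(array([407.7, 208.6]), 0.76)]
tip tray_lug [(array([428.1, 265.4]), 0.61)]
tip rail_level [(array([202.8, 177.7]), 0.68), (array([400.9, 240.1]), 0.41)]
tip home []
top [[ 0.0213 -0.9864  0.1631  0.3785]
 [-0.9998 -0.0215  0.0005  0.0278]
 [ 0.003  -0.1631 -0.9866  1.1133]
 [ 0.      0.      0.      1.    ]]
tray [(array([235.3, 206.5]), 0.76)]
cradle [(array([435.7, 211. ]), 0.8)]
can [(array([331.3, 226.1]), 0.59)]
tumbler [(array([287.6, 107.3]), 0.89)]
dice_cup [(array([380.1, 115.3]), 0.97)]
chalk [(array([237.2, 207.7]), 0.16)]
cards [(array([216.7, 300. ]), 0.62), (array([435.6, 214.9]), 0.31)]
die [(array([338.6, 120.5]), 0.51)]
tip tray [(array([236.5, 208.3]), 0.66), (array([218.3, 298.5]), 0.51)]
tip cradle [(array([431.2, 212. ]), 0.78)]
tip tray_grip [(array([236.8, 202.5]), 0.94)]
tip tray_lug [(array([213.5, 192. ]), 0.61), (array([380.7, 122.7]), 0.47)]
tip rail_level [(array([436.5, 210.2]), 0.68)]
tip home [(array([437.6, 208. ]), 0.8)]
1.5 [0.129  0.5346 0.2313] [-0.      0.1181  0.993   0.    ] [ 0.7547 -0.6307  0.1894]
```

View pics/scene0.png

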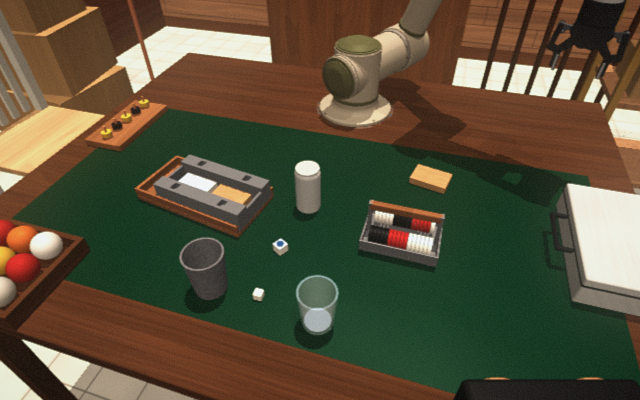

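View pics/top0.png

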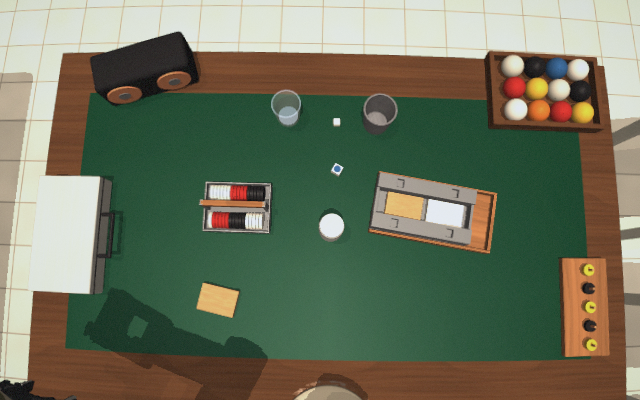

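The scene shows the tray at about (404,234) with the lower tray in its cradle at (205,195). In the top view the handle runs along the image columns at about (235,203). The cradle is turned about 10°, with its free gap on the right at about (485,220), so its +y end is on the left. The sockets are near (401,183), (456,193), (391,219) and (449,230).

```bash
python3 - <<'E'
from h import *
np.set_printoptions(precision=4,suppress=True)
g=tri("top",(236.8,202.5),"scene",(407.7,208.6)); print("grip tri",g)
r=tri("top",(436.5,210.2),"scene",(202.8,177.7)); print("rail tri",r); print("cradle tri",tri("top",(431.2,212),"scene",(206.3,196.8)))
def rect(P):
    (c,s,a)=cv2.minAreaRect(P.astype(np.float32)); 
    return np.round(c,4),np.round(s,4),round(a,2)
for n in("top","scene"):
    f=np.load(n+"0.npz"); C=cloud(n,f["D"]); z=C[...,2]; ok=f["D"]>0
    cz=at_z(n,(436.5,210.2) if n=="top" else (202.8,177.7),.062)
    near=lambda c,r:(np.hypot(C[...,0]-c[0],C[...,1]-c[1])<r)&ok
    def big(m):
        k,l,s,_=cv2.connectedComponentsWithStats(cv2.morphologyEx(m.astype(np.uint8),cv2.MORPH_CLOSE,np.ones((3,3)))); i=1+np.argmax(s[1:,4]); return m&(l==i)
    m=near(cz,.18)&(z>.05)&(z<.075); m=big(m); P=C[m]; print(n,"lower",rect(P[:,:2]*1000),np.median(P[:,2]),len(P))
    m=near(cz,.19)&(z>.022)&(z<.075); m=big(m); print(n,"cradle",rect(C[m][:,:2]*1000))
    m=near(g[0],.13)&(z>.075)&(z<.11); m=big(m);P=C[m]; print(n,"handle",rect(P[:,:2]*1000),np.percentile(P[:,2],[10,50,90]),len(P))
    m=near(g[0],.13)&(z>.02)&(z<.11); m=big(m); print(n,"tray",rect(C[m][:,:2]*1000))
    for nm,c in(("can",(331,226)),("die",(337,122)),("chalk",(337,169))):
        if n=="top": print(nm,at_z(n,c,.115 if nm=="can" else .02))
t=np.load("top0.npz")["im"]; s=np.load("scene0.npz")["im"]
a=cv2.resize(t[160:260,360:505],None,fx=5,fy=5,interpolation=cv2.INTER_CUBIC); cv2.imwrite("pics/ctop.png",a)
b=cv2.resize(s[145:240,130:285],None,fx=5,fy=5,interpolation=cv2.INTER_CUBIC); cv2.imwrite("pics/cscene.png",b)
E
```

```text
grip tri (array([0.53  , 0.2264, 0.0957]), np.float64(0.017019541132877687))
rail tri (array([ 0.5263, -0.2413,  0.0659]), np.float64(0.0059342824410371356))
cradle tri (array([ 0.5296, -0.2426,  0.0086]), np.float64(0.0063710545874622404))
top lower (array([ 533.5283, -216.8322]), array([236.5658, 132.1447]), 80.45) 0.06246841483423815 3020
top cradle (array([ 528.6442, -246.2381]), array([296.6333, 151.9902]), 80.44)
top handle (array([530.3803, 228.8578]), array([152.1344,  14.9897]), 89.58) [0.0902 0.0953 0.0977] 461
top tray (array([530.5686, 228.7871]), array([160.0978, 121.4873]), 89.73)
can [0.4805 0.0036 0.115 ]
die [ 0.7525 -0.0093  0.02  ]
chalk [ 0.6314 -0.011   0.02  ]
scene lower (array([ 530.7488, -213.2   ]), array([239.1445, 135.0826]), 80.65) 0.062215733136476215 2696
scene cradle (array([ 527.5836, -242.4885]), array([298.883, 152.29 ]), 80.32)
scene handle (array([529.2769, 231.9288]), array([ 18.4273, 151.7762]), 0.19) [0.0823 0.093  0.0966] 773
scene tray (array([531.6533, 231.7651]), array([160.1639, 116.6884]), 89.81)
```

View pics/ctop.png

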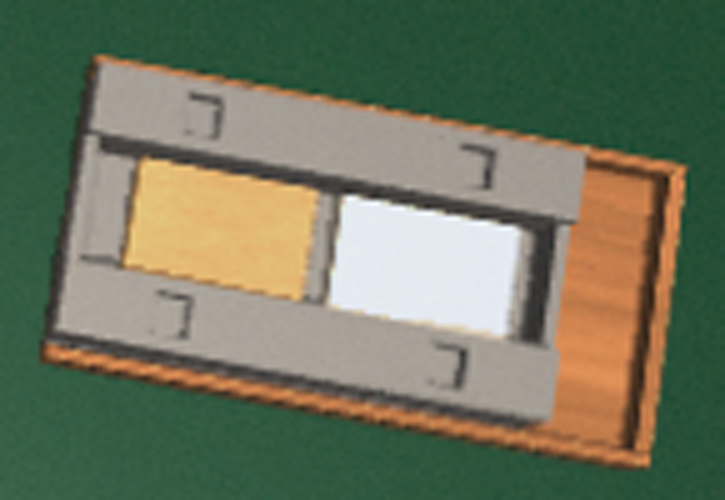

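View pics/cscene.png

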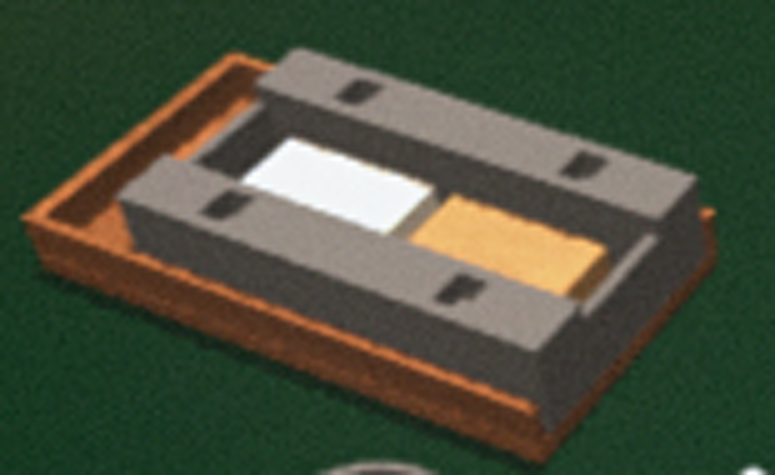

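The crops show all four sockets, and the depth measurements give a lower-tray shift of about 30 mm along the cradle. The sizes match the text. Now I'll move above the tray.

```bash
python3 -m creep '[{"dx":-46.2,"dy":-20.2,"roll":76.6,"fingers":1},{"dx":-46.2,"dy":-20.2,"roll":76.6,"fingers":1},{"dx":-46.2,"dy":-20.2,"roll":76.6,"fingers":1},{"dx":-46.2,"dy":-20.2,"roll":76.6,"fingers":1},{"dx":-46.2,"dy":-20.2,"roll":76.6,"fingers":1},{"dx":-46.2,"dy":-20.2,"roll":76.6,"fingers":1},{"dx":-46.2,"dy":-20.2,"roll":76.6,"fingers":1},{"dx":-46.2,"dy":-20.2,"roll":76.6,"fingers":1},{"dx":-46.2,"dy":-20.2,"roll":76.6,"fingers":1},{"dx":-46.2,"dy":-20.2,"roll":76.6,"fingers":1},{"dx":-46.2,"dy":-20.2,"roll":76.6,"fingers":1},{"dx":-46.2,"dy":-20.2,"roll":76.6,"fingers":1}]'
cat >> h.py <<'E'
from scipy.spatial.transform import Rotation as Ro
def plan(target,yaw):
    "cm/deg from now to world TCP target, tool y at world angle yaw (mod 180)"
    s=sense(); q=s["tool_rot"]; R=Ro.from_quat([q[1],q[2],q[3],q[0]]).as_matrix()
    a=np.degrees(np.arctan2(R[1,1],R[0,1])); d=(a-yaw+90)%180-90
    print("t",s["t"],"pos",np.round(s["ee_pos"],4),"yaw",round(a,2),"tilt",np.round(R[:2,2],4),"F",np.round(s["ft_force"],2),"M",np.round(s["wrist_torque"],2),"open",s["opening"],"ff",s["finger_force"])
    print("dxyz cm",np.round(100*R.T@(np.array(target)-s["ee_pos"]),2),"roll",round(d,2))
E
python3 -c "
from h import *
plan((.5305,.2303,.0675),-.25)"
```

```text
t 1.5 pos [0.129  0.5346 0.2313] yaw 76.43 tilt [-0.  0.] F [ 0.75 -0.63  0.19] M [-0.02 -0.05  0.03] open 0.08514846154821336 ff 0.0
dxyz cm [-46.17 -20.17  16.38] roll 76.68invalid input at $[0]: expected keys dx, dy, dz, roll, fingers
```

```bash
python3 -m creep '[{"dx":-46.2,"dy":-20.2,"dz":0,"roll":76.7,"fingers":1},{"dx":-46.2,"dy":-20.2,"dz":0,"roll":76.7,"fingers":1},{"dx":-46.2,"dy":-20.2,"dz":0,"roll":76.7,"fingers":1},{"dx":-46.2,"dy":-20.2,"dz":0,"roll":76.7,"fingers":1},{"dx":-46.2,"dy":-20.2,"dz":0,"roll":76.7,"fingers":1},{"dx":-46.2,"dy":-20.2,"dz":0,"roll":76.7,"fingers":1},{"dx":-46.2,"dy":-20.2,"dz":0,"roll":76.7,"fingers":1},{"dx":-46.2,"dy":-20.2,"dz":0,"roll":76.7,"fingers":1},{"dx":-46.2,"dy":-20.2,"dz":0,"roll":76.7,"fingers":1},{"dx":-46.2,"dy":-20.2,"dz":0,"roll":76.7,"fingers":1},{"dx":-46.2,"dy":-20.2,"dz":0,"roll":76.7,"fingers":1},{"dx":-46.2,"dy":-20.2,"dz":0,"roll":76.7,"fingers":1}]'
python3 -c "
from h import *
plan((.5305,.2303,.0675),-.25)"
```

```text
t: 2.5
ee_pos: [0.5288, 0.2308, 0.2314]
tool_rot: [0.0, 0.711, 0.704, 0.0]
ft_force: [0.1, 0.6, 0.4]
opening: 0.0857
finger_force: 0.0
t 2.5 pos [0.5288 0.2308 0.2314] yaw -0.56 tilt [0.0002 0.0001] F [0.06 0.57 0.38] M [0.03 0.01 0.04] open 0.08566298501008074 ff 0.0
dxyz cm [-0.05  0.17 16.39] roll -0.31
```

```bash
python3 -m creep '[{"dx":0,"dy":0,"dz":4,"roll":0,"fingers":1},{"dx":0,"dy":0,"dz":8,"roll":0,"fingers":1},{"dx":0,"dy":0,"dz":11,"roll":0,"fingers":1},{"dx":0,"dy":0,"dz":12.5,"roll":0,"fingers":1},{"dx":0,"dy":0,"dz":13.5,"roll":0,"fingers":1},{"dx":0,"dy":0,"dz":14.5,"roll":0,"fingers":1},{"dx":0,"dy":0,"dz":15.3,"roll":0,"fingers":1},{"dx":0,"dy":0,"dz":16,"roll":0,"fingers":1},{"dx":0,"dy":0,"dz":16.4,"roll":0,"fingers":1},{"dx":0,"dy":0,"dz":16.4,"roll":0,"fingers":1},{"dx":0,"dy":0,"dz":16.4,"roll":0,"fingers":1},{"dx":0,"dy":0,"dz":16.4,"roll":0,"fingers":1}]'
python3 -c "
from h import *
plan((.5305,.2303,.0675),-.25)
im,D=get_image('scene'); cv2.imwrite('pics/g1.png',cv2.resize(im[120:290,310:500],None,fx=3,fy=3))"
```

```text
t: 3.5
ee_pos: [0.5277, 0.2325, 0.068]
tool_rot: [0.0, 0.709, 0.705, 0.001]
ft_force: [-0.5, -0.2, 0.7]
opening: 0.0854
finger_force: 0.0
t 3.5 pos [0.5277 0.2325 0.068 ] yaw -0.27 tilt [0.0012 0.0002] F [-0.5  -0.19  0.67] M [0.02 0.02 0.02] open 0.08543694408267294 ff 0.0
dxyz cm [-0.22  0.28  0.05] roll -0.02
```

View pics/g1.png

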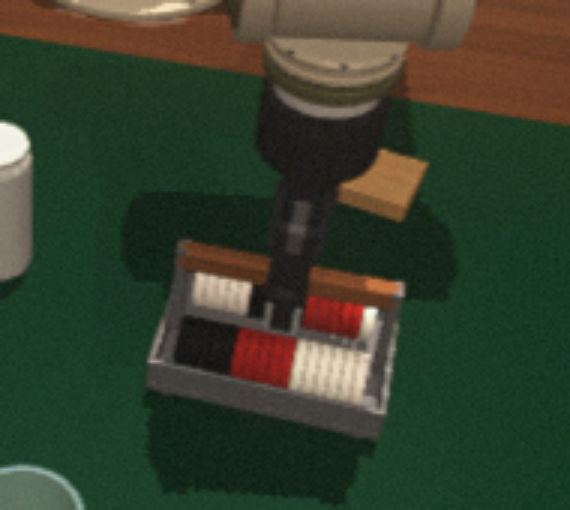

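The near finger stands inside the tray, in front of the bar at about crop (290,300). It is clear of the chips and near mid-handle. I'll make a small correction and then close gently.

```bash
python3 -m creep '[{"dx":-0.2,"dy":0.25,"dz":0,"roll":0,"fingers":1},{"dx":-0.2,"dy":0.25,"dz":0,"roll":0,"fingers":1},{"dx":-0.2,"dy":0.25,"dz":0,"roll":0,"fingers":1}]'
python3 -m creep '[{"dx":0,"dy":0,"dz":0,"roll":0,"fingers":0.3},{"dx":0,"dy":0,"dz":0,"roll":0,"fingers":0},{"dx":0,"dy":0,"dz":0,"roll":0,"fingers":-0.3},{"dx":0,"dy":0,"dz":0,"roll":0,"fingers":-0.5},{"dx":0,"dy":0,"dz":0,"roll":0,"fingers":-0.6},{"dx":0,"dy":0,"dz":0,"roll":0,"fingers":-0.7},{"dx":0,"dy":0,"dz":0,"roll":0,"fingers":-0.8},{"dx":0,"dy":0,"dz":0,"roll":0,"fingers":-1},{"dx":0,"dy":0,"dz":0,"roll":0,"fingers":-1},{"dx":0,"dy":0,"dz":0,"roll":0,"fingers":-1},{"dx":0,"dy":0,"dz":0,"roll":0,"fingers":-1},{"dx":0,"dy":0,"dz":0,"roll":0,"fingers":-1}]' 50
python3 -c "
from h import *
plan((.5305,.2303,.0675),-.25)"
```

```text
t: 3.8
ee_pos: [0.5301, 0.2303, 0.0675]
tool_rot: [0.0, 0.709, 0.705, 0.0]
ft_force: [-0.4, -0.2, -0.9]
opening: 0.0852
finger_force: 0.0
t: 4.8
ee_pos: [0.5298, 0.2304, 0.067]
tool_rot: [-0.0, 0.709, 0.705, -0.0]
ft_force: [-2.1, 0.1, -4.1]
opening: 0.0132
finger_force: 50.4
t 4.8 pos [0.5298 0.2304 0.067 ] yaw -0.27 tilt [-0.0002 -0.0001] F [-2.15  0.1  -4.09] M [ 0.02  0.35 -0.05] open 0.013172933920308712 ff 50.421826243400574
dxyz cm [-0.01  0.07 -0.05] roll -0.02
```

```bash
python3 -m creep '[{"dx":0,"dy":0,"dz":-0.1,"roll":0,"fingers":-1},{"dx":0,"dy":0,"dz":-0.3,"roll":0,"fingers":-1},{"dx":0,"dy":0,"dz":-0.6,"roll":0,"fingers":-1},{"dx":0,"dy":0,"dz":-1.1,"roll":0,"fingers":-1},{"dx":0,"dy":0,"dz":-1.8,"roll":0,"fingers":-1},{"dx":0,"dy":0,"dz":-2.6,"roll":0,"fingers":-1},{"dx":0,"dy":0,"dz":-3.4,"roll":0,"fingers":-1},{"dx":0,"dy":0,"dz":-4.0,"roll":0,"fingers":-1},{"dx":0,"dy":0,"dz":-4.4,"roll":0,"fingers":-1},{"dx":0,"dy":0,"dz":-4.6,"roll":0,"fingers":-1},{"dx":0,"dy":0,"dz":-4.6,"roll":0,"fingers":-1}]' 70
python3 -c "
from h import *
plan((.5305,.2303,.227),-.25)
im,D=get_image('scene'); cv2.imwrite('pics/g2.png',cv2.resize(im[120:290,310:500],None,fx=3,fy=3))"
```

```text
t: 5.72
ee_pos: [0.53, 0.2305, 0.1138]
tool_rot: [0.0, 0.709, 0.705, 0.0]
ft_force: [0.8, -0.0, -7.7]
opening: 0.0124
finger_force: 70.8
t 5.7167 pos [0.53   0.2305 0.1138] yaw -0.26 tilt [0.0008 0.0001] F [ 0.82 -0.02 -7.68] M [-0.01 -0.07 -0.  ] open 0.012409018018240162 ff 70.78055620193481
dxyz cm [ -0.02   0.06 -11.32] roll -0.01
```

View pics/g2.png

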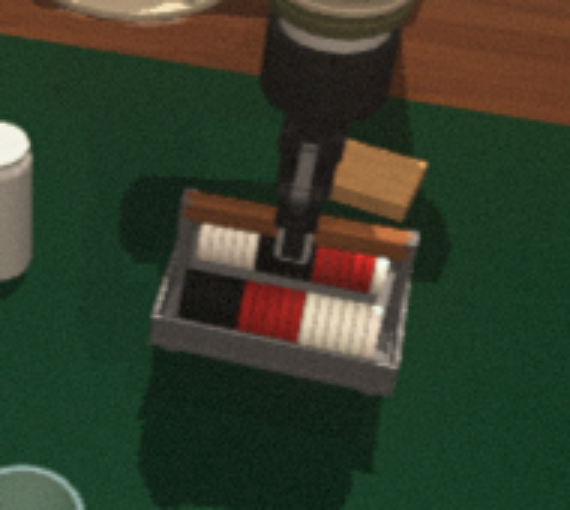

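The lift is level, with no chip spilled. The force reads about 7.7 N. I'll raise it above can height and carry it over with gentle ramps.

```bash
python3 -m creep '[{"dx":0,"dy":0,"dz":-0.3,"roll":0,"fingers":-1},{"dx":0,"dy":0,"dz":-0.8,"roll":0,"fingers":-1},{"dx":0,"dy":0,"dz":-1.6,"roll":0,"fingers":-1},{"dx":0,"dy":0,"dz":-2.8,"roll":0,"fingers":-1},{"dx":0,"dy":0,"dz":-4.2,"roll":0,"fingers":-1},{"dx":0,"dy":0,"dz":-5.8,"roll":0,"fingers":-1},{"dx":0,"dy":0,"dz":-7.4,"roll":0,"fingers":-1},{"dx":0,"dy":0,"dz":-8.8,"roll":0,"fingers":-1},{"dx":0,"dy":0,"dz":-9.9,"roll":0,"fingers":-1},{"dx":0,"dy":0,"dz":-10.7,"roll":0,"fingers":-1},{"dx":0,"dy":0,"dz":-11.1,"roll":0,"fingers":-1},{"dx":0,"dy":0,"dz":-11.3,"roll":0,"fingers":-1}]'
python3 -m creep '[{"dx":-0.4,"dy":0,"dz":0,"roll":0.2,"fingers":-1},{"dx":-1.2,"dy":0,"dz":0,"roll":0.4,"fingers":-1},{"dx":-2.4,"dy":0,"dz":0,"roll":0.7,"fingers":-1},{"dx":-4.0,"dy":0,"dz":0,"roll":1,"fingers":-1},{"dx":-6.0,"dy":0.1,"dz":0,"roll":1.4,"fingers":-1},{"dx":-8.3,"dy":0.1,"dz":0,"roll":1.8,"fingers":-1},{"dx":-10.8,"dy":0.1,"dz":0,"roll":2.3,"fingers":-1},{"dx":-13.4,"dy":0.1,"dz":0,"roll":2.8,"fingers":-1},{"dx":-16.1,"dy":0.2,"dz":0,"roll":3.4,"fingers":-1},{"dx":-18.8,"dy":0.2,"dz":0,"roll":4,"fingers":-1},{"dx":-21.5,"dy":0.2,"dz":0,"roll":4.6,"fingers":-1},{"dx":-24.2,"dy":0.2,"dz":0,"roll":5.2,"fingers":-1}]'
python3 -c "
from h import *
plan((.532,-.215,.227),-9.55)"
```

```text
t: 6.77
ee_pos: [0.5299, 0.2305, 0.2269]
tool_rot: [0.0, 0.709, 0.705, 0.0]
ft_force: [1.3, 0.9, -7.8]
opening: 0.013
finger_force: 70.8
t: 7.77
ee_pos: [0.53, -0.0139, 0.226]
tool_rot: [-0.0, 0.741, 0.672, -0.0]
ft_force: [0.8, 0.3, -8.0]
opening: 0.0128
finger_force: 70.7
t 7.7667 pos [ 0.53   -0.0139  0.226 ] yaw -5.55 tilt [-0.0009 -0.0001] F [ 0.77  0.31 -8.05] M [0.05 0.01 0.01] open 0.012785806600319822 ff 70.68956136703491
dxyz cm [-20.     2.15  -0.1 ] roll 4.0
```

```bash
python3 -m creep '[{"dx":-2.7,"dy":0.3,"dz":0,"roll":0.6,"fingers":-1},{"dx":-5.4,"dy":0.6,"dz":0,"roll":1.2,"fingers":-1},{"dx":-8.1,"dy":0.9,"dz":0,"roll":1.8,"fingers":-1},{"dx":-10.7,"dy":1.15,"dz":0,"roll":2.4,"fingers":-1},{"dx":-13.1,"dy":1.4,"dz":0,"roll":2.9,"fingers":-1},{"dx":-15.2,"dy":1.65,"dz":0,"roll":3.3,"fingers":-1},{"dx":-17.0,"dy":1.85,"dz":0,"roll":3.6,"fingers":-1},{"dx":-18.4,"dy":2.0,"dz":0,"roll":3.8,"fingers":-1},{"dx":-19.3,"dy":2.1,"dz":0,"roll":3.9,"fingers":-1},{"dx":-19.8,"dy":2.15,"dz":0,"roll":4,"fingers":-1},{"dx":-20,"dy":2.15,"dz":0,"roll":4,"fingers":-1},{"dx":-20,"dy":2.15,"dz":0,"roll":4,"fingers":-1}]'
python3 - <<'E'
from h import *
plan((.532,-.215,.16),-9.55)
# tray rim seen by both cameras, relative to TCP
s=sense()
for n in("top","scene"):
    im,D=get_image(n); C=cloud(n,D); z=C[...,2]; o=s["ee_pos"]
    m=(D>0)&(np.hypot(C[...,0]-o[0],C[...,1]-o[1])<.11)&(z>o[2]-.067+.02)&(z<o[2]-.067+.062)
    m=cv2.morphologyEx(m.astype(np.uint8),cv2.MORPH_OPEN,np.ones((3,3)))>0
    print(n,cv2.minAreaRect((C[m][:,:2]*1000).astype(np.float32)),np.median(z[m]))
    cv2.imwrite(f"pics/h_{n}.png",im)
E
```

```text
t: 8.77
ee_pos: [0.533, -0.2125, 0.2262]
tool_rot: [-0.0, 0.763, 0.646, 0.0]
ft_force: [-0.3, 0.1, -7.9]
opening: 0.0125
finger_force: 70.7
t 8.7667 pos [ 0.533  -0.2125  0.2262] yaw -9.46 tilt [-0.0003  0.0004] F [-0.3  0.1 -7.9] M [ 0.02  0.02 -0.02] open 0.012542057394357676 ff 70.68624258041382
dxyz cm [-0.26 -0.05  6.62] roll 0.09
top ((534.4315185546875, -214.3124237060547), (161.55484008789062, 120.43781280517578), 80.5310287475586) 0.1993466175554539
scene ((533.943115234375, -210.08013916015625), (163.98362731933594, 122.50346374511719), 81.21086120605469) 0.19821105595435312
```

```bash
python3 -m creep '[{"dx":-0.1,"dy":-0.1,"dz":0.4,"roll":0.1,"fingers":-1},{"dx":-0.2,"dy":-0.1,"dz":1.1,"roll":0.1,"fingers":-1},{"dx":-0.25,"dy":-0.1,"dz":2.0,"roll":0.1,"fingers":-1},{"dx":-0.25,"dy":-0.1,"dz":3.1,"roll":0.1,"fingers":-1},{"dx":-0.25,"dy":-0.1,"dz":4.3,"roll":0.1,"fingers":-1},{"dx":-0.25,"dy":-0.1,"dz":5.5,"roll":0.1,"fingers":-1},{"dx":-0.25,"dy":-0.1,"dz":6.5,"roll":0.1,"fingers":-1},{"dx":-0.25,"dy":-0.1,"dz":7.3,"roll":0.1,"fingers":-1},{"dx":-0.25,"dy":-0.1,"dz":7.9,"roll":0.1,"fingers":-1},{"dx":-0.25,"dy":-0.1,"dz":8.2,"roll":0.1,"fingers":-1},{"dx":-0.25,"dy":-0.1,"dz":8.3,"roll":0.1,"fingers":-1},{"dx":-0.25,"dy":-0.1,"dz":8.3,"roll":0.1,"fingers":-1}]'
python3 - <<'E'
from h import *
plan((.5315,-.2152,.135),-9.55)
s=sense(); im,D=get_image("top"); C=cloud("top",D); z=C[...,2]; o=s["ee_pos"]
m=(D>0)&(np.hypot(C[...,0]-o[0],C[...,1]-o[1])<.11)&(z>o[2]-.067+.018)&(z<o[2]-.067+.062)
m=cv2.morphologyEx(m.astype(np.uint8),cv2.MORPH_OPEN,np.ones((3,3)))>0
print(cv2.minAreaRect((C[m][:,:2]*1000).astype(np.float32)),np.median(z[m]))
a=cv2.resize(im[160:260,360:505],None,fx=4,fy=4,interpolation=cv2.INTER_CUBIC)
im,D=get_image("scene"); b=cv2.resize(im[110:240,130:290],None,fx=4,fy=4,interpolation=cv2.INTER_CUBIC)
cv2.imwrite("pics/low_t.png",a);cv2.imwrite("pics/low_s.png",b)
E
```

```text
t: 9.87
ee_pos: [0.5318, -0.2151, 0.1434]
tool_rot: [0.0, 0.764, 0.646, 0.0]
ft_force: [-0.2, -0.3, -7.7]
opening: 0.0131
finger_force: 70.6
t 9.8667 pos [ 0.5318 -0.2151  0.1434] yaw -9.57 tilt [ 0.0003 -0.0002] F [-0.21 -0.3  -7.66] M [-0.02 -0.02  0.02] open 0.01306624121158275 ff 70.61610102653503
dxyz cm [-0.02 -0.03  0.84] roll -0.02
((542.3999633789062, -164.8361358642578), (57.153167724609375, 121.77645874023438), 79.07843017578125) 0.11720642234375112
```

View pics/low_s.png

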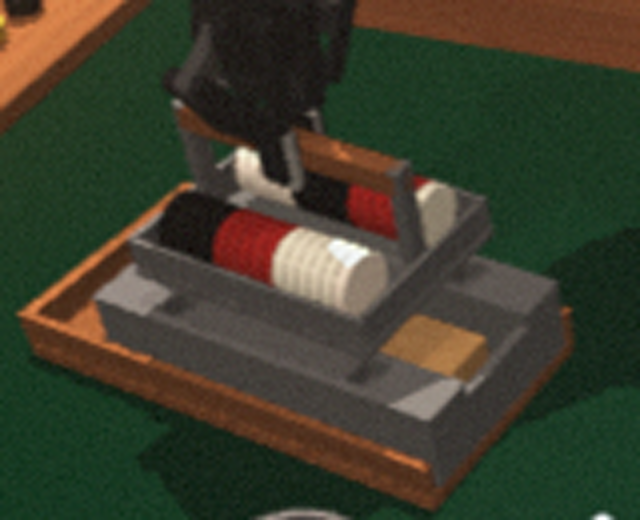

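The tray hovers parallel over the lower tray, chips in place. Its front lugs are close above the sockets at crop (170,305) and (360,370). Next is a slow descent to the rails.

```bash
python3 -m creep '[{"dx":0,"dy":0,"dz":0.2,"roll":0,"fingers":-1},{"dx":0,"dy":0,"dz":0.5,"roll":0,"fingers":-1},{"dx":0,"dy":0,"dz":0.8,"roll":0,"fingers":-1},{"dx":0,"dy":0,"dz":1.0,"roll":0,"fingers":-1},{"dx":0,"dy":0,"dz":1.1,"roll":0,"fingers":-1},{"dx":0,"dy":0,"dz":1.2,"roll":0,"fingers":-1},{"dx":0,"dy":0,"dz":1.3,"roll":0,"fingers":-1},{"dx":0,"dy":0,"dz":1.35,"roll":0,"fingers":-1},{"dx":0,"dy":0,"dz":1.4,"roll":0,"fingers":-1},{"dx":0,"dy":0,"dz":1.45,"roll":0,"fingers":-1},{"dx":0,"dy":0,"dz":1.5,"roll":0,"fingers":-1},{"dx":0,"dy":0,"dz":1.5,"roll":0,"fingers":-1}]'
python3 -c "
from h import *
plan((.5315,-.2152,.129),-9.55)"
```

```text
t: 10.97
ee_pos: [0.5316, -0.215, 0.1282]
tool_rot: [-0.0, 0.764, 0.646, -0.0]
ft_force: [0.0, -0.1, -7.0]
opening: 0.0126
finger_force: 70.7
t 10.9667 pos [ 0.5316 -0.215   0.1282] yaw -9.57 tilt [-0.0001  0.0001] F [ 0.   -0.12 -7.01] M [-0.    0.08 -0.05] open 0.012559570541979813 ff 70.74593782424927
dxyz cm [-0.02 -0.01 -0.08] roll -0.02
```

Barely in contact; I'll continue in very small steps.

```bash
python3 -m creep '[{"dx":0,"dy":0,"dz":0.05,"roll":0,"fingers":-1},{"dx":0,"dy":0,"dz":0.1,"roll":0,"fingers":-1},{"dx":0,"dy":0,"dz":0.15,"roll":0,"fingers":-1},{"dx":0,"dy":0,"dz":0.15,"roll":0,"fingers":-1}]'
python3 -c "
from h import *
plan((.5315,-.2152,.129),-9.55)"
```

```text
t: 11.3
ee_pos: [0.5316, -0.215, 0.1267]
tool_rot: [-0.0, 0.764, 0.646, -0.0]
ft_force: [0.3, 0.2, -7.1]
opening: 0.013
finger_force: 70.7
t 11.3 pos [ 0.5316 -0.215   0.1267] yaw -9.57 tilt [-0.0002  0.0001] F [ 0.3   0.19 -7.14] M [-0.07 -0.01  0.01] open 0.013013778646132582 ff 70.74628472328186
dxyz cm [-0.02 -0.01 -0.23] roll -0.02
```

```bash
python3 -m creep '[{"dx":0,"dy":0,"dz":0.05,"roll":0,"fingers":-1},{"dx":0,"dy":0,"dz":0.1,"roll":0,"fingers":-1},{"dx":0,"dy":0,"dz":0.15,"roll":0,"fingers":-1},{"dx":0,"dy":0,"dz":0.15,"roll":0,"fingers":-1}]'
python3 -c "
from h import *
plan((.5315,-.2152,.129),-9.55)"
```

```text
t: 11.63
ee_pos: [0.5316, -0.215, 0.1252]
tool_rot: [-0.0, 0.764, 0.646, -0.0]
ft_force: [-0.1, -0.2, -8.3]
opening: 0.0129
finger_force: 70.7
t 11.6333 pos [ 0.5316 -0.215   0.1252] yaw -9.57 tilt [-0.0001  0.0001] F [-0.15 -0.25 -8.31] M [-0.    0.01 -0.02] open 0.01287112105437621 ff 70.74575543403625
dxyz cm [-0.02 -0.01 -0.38] roll -0.02
```

About 4 mm below rail height with no reaction, so the lugs seem to be entering the sockets. I'll keep easing down.

```bash
python3 -m creep '[{"dx":0,"dy":0,"dz":0.07,"roll":0,"fingers":-1},{"dx":0,"dy":0,"dz":0.14,"roll":0,"fingers":-1},{"dx":0,"dy":0,"dz":0.2,"roll":0,"fingers":-1},{"dx":0,"dy":0,"dz":0.25,"roll":0,"fingers":-1},{"dx":0,"dy":0,"dz":0.25,"roll":0,"fingers":-1}]'
python3 -c "
from h import *
plan((.5315,-.2152,.119),-9.55)"
```

```text
t: 12.05
ee_pos: [0.5316, -0.215, 0.1227]
tool_rot: [-0.0, 0.764, 0.646, -0.0]
ft_force: [-0.7, -0.5, -7.7]
opening: 0.0128
finger_force: 70.7
t 12.05 pos [ 0.5316 -0.215   0.1227] yaw -9.57 tilt [-0.0001  0.0001] F [-0.68 -0.55 -7.75] M [0.06 0.01 0.01] open 0.012829483159893887 ff 70.7465672492981
dxyz cm [-0.02 -0.01  0.37] roll -0.02
```

```bash
python3 -m creep '[{"dx":0,"dy":0,"dz":0.07,"roll":0,"fingers":-1},{"dx":0,"dy":0,"dz":0.14,"roll":0,"fingers":-1},{"dx":0,"dy":0,"dz":0.2,"roll":0,"fingers":-1},{"dx":0,"dy":0,"dz":0.25,"roll":0,"fingers":-1},{"dx":0,"dy":0,"dz":0.25,"roll":0,"fingers":-1}]'
python3 -m creep '[{"dx":0,"dy":0,"dz":0.04,"roll":0,"fingers":-1},{"dx":0,"dy":0,"dz":0.07,"roll":0,"fingers":-1},{"dx":0,"dy":0,"dz":0.07,"roll":0,"fingers":-1}]'
python3 -c "
from h import *
plan((.5315,-.2152,.119),-9.55)"
```

```text
t: 12.47
ee_pos: [0.5316, -0.215, 0.1202]
tool_rot: [-0.0, 0.764, 0.646, -0.0]
ft_force: [-0.6, 0.2, -8.5]
opening: 0.0128
finger_force: 70.7
t: 12.72
ee_pos: [0.5317, -0.215, 0.1196]
tool_rot: [-0.0, 0.764, 0.646, 0.0]
ft_force: [0.2, -0.4, -6.7]
opening: 0.0128
finger_force: 70.7
t 12.7167 pos [ 0.5317 -0.215   0.1196] yaw -9.57 tilt [-0.  0.] F [ 0.22 -0.44 -6.69] M [-0.05  0.    0.02] open 0.012819860660318724 ff 70.7470178604126
dxyz cm [-0.02 -0.01  0.06] roll -0.02
```

```bash
python3 -m creep '[{"dx":0,"dy":0,"dz":0.03,"roll":0,"fingers":-1},{"dx":0,"dy":0,"dz":0.05,"roll":0,"fingers":-1},{"dx":0,"dy":0,"dz":0.05,"roll":0,"fingers":-1}]'
python3 -m creep '[{"dx":0,"dy":0,"dz":0.02,"roll":0,"fingers":-1},{"dx":0,"dy":0,"dz":0.03,"roll":0,"fingers":-1},{"dx":0,"dy":0,"dz":0.03,"roll":0,"fingers":-1}]'
python3 -c "
from h import *
plan((.5315,-.2152,.119),-9.55)
im,D=get_image('scene'); cv2.imwrite('pics/low2.png',cv2.resize(im[110:240,130:290],None,fx=4,fy=4,interpolation=cv2.INTER_CUBIC))"
```

```text
t: 12.97
ee_pos: [0.5317, -0.215, 0.1191]
tool_rot: [0.0, 0.764, 0.646, -0.0]
ft_force: [-0.9, 0.6, -8.1]
opening: 0.0133
finger_force: 70.8
t: 13.22
ee_pos: [0.5317, -0.215, 0.1191]
tool_rot: [0.0, 0.764, 0.646, 0.0]
ft_force: [-2.3, -0.2, -3.8]
opening: 0.0129
finger_force: 71.2
t 13.2167 pos [ 0.5317 -0.215   0.1191] yaw -9.57 tilt [ 0.0002 -0.0002] F [-2.34 -0.21 -3.82] M [0.12 0.19 0.1 ] open 0.012913816094747222 ff 71.18054151535034
dxyz cm [-0.02 -0.01  0.01] roll -0.02
```

View pics/low2.png

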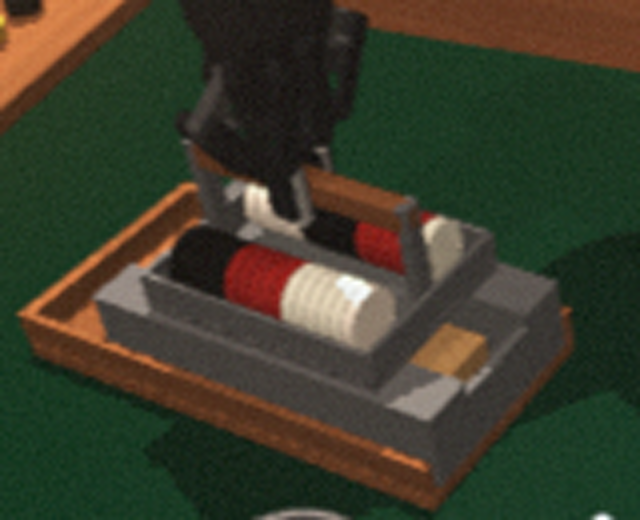

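The underside now lies flush on the rails, level, and the force shows it stopping at exactly the home height (TCP 0.119 m). I'll add a tiny extra settle and then check the force.

```bash
python3 -m creep '[{"dx":0,"dy":0,"dz":0.03,"roll":0,"fingers":-1},{"dx":0,"dy":0,"dz":0.04,"roll":0,"fingers":-1},{"dx":0,"dy":0,"dz":0.04,"roll":0,"fingers":-1}]'
```

```text
t: 13.52
ee_pos: [0.5316, -0.215, 0.1189]
tool_rot: [0.0, 0.764, 0.646, -0.0]
ft_force: [-5.3, 1.4, 2.0]
opening: 0.0127
finger_force: 72.0
```

```bash
python3 -m creep '[{"dx":0,"dy":0,"dz":0,"roll":0,"fingers":-0.6},{"dx":0,"dy":0,"dz":0,"roll":0,"fingers":-0.5},{"dx":0,"dy":0,"dz":0,"roll":0,"fingers":-0.3},{"dx":0,"dy":0,"dz":0,"roll":0,"fingers":0},{"dx":0,"dy":0,"dz":0,"roll":0,"fingers":0.2},{"dx":0,"dy":0,"dz":0,"roll":0,"fingers":0.2},{"dx":0,"dy":0,"dz":0,"roll":0,"fingers":0.2},{"dx":0,"dy":0,"dz":0,"roll":0,"fingers":0.2}]'
python3 -m creep '[{"dx":0,"dy":0,"dz":-0.3,"roll":0,"fingers":0.2},{"dx":0,"dy":0,"dz":-0.8,"roll":0,"fingers":0.2},{"dx":0,"dy":0,"dz":-1.6,"roll":0,"fingers":0.2},{"dx":0,"dy":0,"dz":-2.8,"roll":0,"fingers":0.2},{"dx":0,"dy":0,"dz":-4.2,"roll":0,"fingers":0.2},{"dx":0,"dy":0,"dz":-6,"roll":0,"fingers":0.2},{"dx":0,"dy":0,"dz":-8,"roll":0,"fingers":0.2},{"dx":0,"dy":0,"dz":-10,"roll":0,"fingers":0.2},{"dx":0,"dy":0,"dz":-11.5,"roll":0,"fingers":0.2},{"dx":0,"dy":0,"dz":-12,"roll":0,"fingers":0.2},{"dx":0,"dy":0,"dz":-12,"roll":0,"fingers":0.2}]'
python3 - <<'E'
from h import *
plan((.5315,-.2152,.119),-9.55)
im,D=get_image('scene'); C=cloud('scene',D); z=C[...,2]
m=(D>0)&(np.hypot(C[...,0]-.532,C[...,1]+.215)<.1)&(z>.13)&(z<.16)
P=C[m]; print("handle top",np.percentile(P[:,2],[50,90,97]),cv2.minAreaRect((P[:,:2]*1000).astype(np.float32)))
cv2.imwrite('pics/end.png',im)
E
```

```text
t: 14.18
ee_pos: [0.5317, -0.215, 0.1184]
tool_rot: [0.0, 0.764, 0.646, 0.0]
ft_force: [-1.1, -0.3, -0.4]
opening: 0.0513
finger_force: 0.0
t: 15.1
ee_pos: [0.532, -0.2152, 0.2401]
tool_rot: [0.001, 0.764, 0.646, 0.0]
ft_force: [-0.3, 1.1, -0.4]
opening: 0.0513
finger_force: 0.0
t 15.1 pos [ 0.532  -0.2152  0.2401] yaw -9.57 tilt [ 0.0026 -0.0017] F [-0.3   1.1  -0.41] M [0.   0.   0.04] open 0.05131888821086775 ff 0.0
dxyz cm [ 1.00e-02 -8.00e-02  1.21e+01] roll -0.02
handle top [0.14506471 0.14860447 0.14929805] ((532.3109741210938, -212.38189697265625), (153.4100799560547, 16.420536041259766), 79.97467041015625)
```

View pics/end.png

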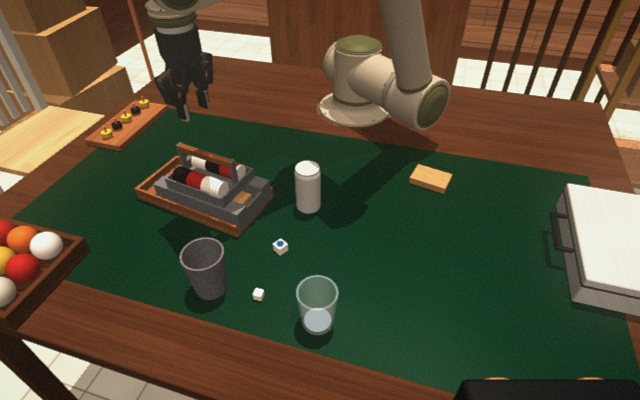

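The tray sits home at about (207,180), with its handle top at 0.147 m as expected. All chips are in, the bystanders haven't moved, and the gripper is clear.

```bash
python3 -c "
from rig import finish_job
print(finish_job())"
```

```text
the job is handed in; nothing more can be done
None
```

The tray is home in the lower tray's sockets, level and with no chip spilled; I let go, moved the arm clear with the other things left in place, and handed the job in at about 15 s.

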